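Show what goes back in the drawing box, and where

TASK

The sanding block has been left out of the fitted drawing box: show the apprentice where it belongs. Push the box's sliding lid open as far as it goes, point at the middle of the sanding block from just above it for two seconds, then point from just above at the middle of the empty recess in the box that the block fits, and stay pointing there. Pick nothing up, touch neither the block nor the cork inserts in the box, and leave everything else where it is.

Things in the scene. Friction and masses are not known exactly. Their poses are not given: they have to be found in the camera images.
- tool_box: wooden box for drawing tools, 116 (its x) x 312 (its y) x 56 mm high, standing fast; origin: centre of its underside, z up. Its -y end (95 mm, to the robot's right) has a fixed deck; the sliding lid covers the other 200 mm, where three cork inserts lie in a row along y in any order, with their middles at y = +0.1145, +0.0475 and -0.0195 in the box's frame
- lid (a joint): position of the sliding lid in m: 0 closed, 0.195 fully open (at its stop), growing as it slides to the box's -y (to the right, over the deck); starts between 0 and 0.02. It runs in grooves, stays where it is left and takes about 2 N to push
- panel_edge (a point): middle of the upright +y edge of the raised panel on the lid, half-way up: push here towards the box's -y. The panel is 88 mm wide (box's x), 151 mm long and 10 mm proud of the lid. This point lies 55 mm above the table, the lid's top 50, the panel's top 60, the box's long rims 56. With the lid closed, 45 mm of flat lid lie on the edge's +y side. Axes as those of the box
- block_top (a point): middle of the top face of the sanding block, a loose plain wooden block of 48 (x) x 76 (y) x 27 mm high lying flat on the table. (Overhead a black jointed boom is swung back and up, to be kept clear of: it rises from the table at (0.66, 0.63) to an elbow at (0.46, 0.37, 0.72) and runs on to (0.56, -0.27), where its end hangs down to 0.5 m above the table)
- block_insert: cork insert 98 x 65 x 24 mm with the rectangular recess that the sanding block fits; origin: centre of its underside, 6 mm above the table. Hidden under the lid at first
- block_recess (a point): middle of the mouth of the empty rectangular recess (80 mm along the box's x, 52 mm along its y, 15 mm deep) that the sanding block fits; 30 mm above the table, 26 mm below the box's long rims. Hidden under the lid at first
- round_insert: cork insert of the same size with an empty round recess of 41 mm, which does not fit the block; origin: centre of its underside
- eraser_insert: cork insert of the same size with a recess of 46 x 26 mm, in which the eraser lies; origin: centre of its underside
- eraser: loose grey eraser 22 x 42 x 12 mm lying in its own recess in the box; origin: centre of its underside
- tape: roll of masking tape, 104 mm across, 25 mm high, lying on the table; origin: centre of its underside; to be left alone
- mug: mug with dots, 82 x 117 x 91 mm high with its handle; origin: centre of its underside; to be left alone

How it is judged:
On the way, in this order (a step that is already met when the one before it is completed fails the run):
1. the lid has been slid open to its stop (within 12 mm) (value of joint lid above 0.183 m), for 0.2 s.
2. the gripper points at the sanding block: grasp point within 25 mm of its middle seen from above and at most 70 mm over its top (fingertips about 50 mm), for 1.5 s (horizontal distance between the grasp point and block_top below 0.025 m and z of the grasp point in the frame of block_top below 0.07 m and value of joint lid above 0.183 m), for 1.5 s.
At the end, for the whole second after the job is handed in: The lid is open to within 12 mm of its stop, the sanding block lies where it lay (within 10 mm), and the gripper is held just above the block's empty recess: grasp point within 25 mm of its middle seen from above and at most 90 mm over its mouth (fingertips about 70 mm) (horizontal distance between the grasp point and block_recess below 0.025 m and z of the grasp point in the frame of block_recess below 0.09 m and value of joint lid above 0.183 m and distance of block_top from where it was at the start of the episode below 0.01 m and linear speed of eraser below 0.02 m/s); the robot touches nothing.
It fails at once if the sanding block is touched or moved (contact force between the arm and sanding_block above 0.5 N or distance of block_top from where it was at the start of the episode above 0.01 m).
It fails at once if a cork insert is touched (contact force between the fingers and block_insert above 0.5 N or contact force between the fingers and round_insert above 0.5 N or contact force between the fingers and eraser_insert above 0.5 N).
It fails at once if the eraser, the tape roll or the mug is moved (distance of any of eraser, tape, mug from where it was at the start of the episode above 0.015 m).
It also fails if it takes over 58 s, if anything falls off the work surface, if the arm or the gripper's body presses on something with over 40 N, if the wrist force passes 120 N, or if a joint passes its speed limit or range.

ROBOT

A 6-joint arm with a two-finger parallel gripper is mounted at the origin on the work surface; the furniture and walls round the work are solid. World frame = base frame: x ahead of the robot, y to its left, z up, the work surface at z = 0. Lengths are in m, angles in rad, forces in N, time in s.
With the tool pointing down it reaches from about 0.375 to 0.9 m from the base axis. Payload 3.1 kg.
Tool frame: the origin (TCP) lies where the fingers leave the gripper's body, on its centre line; the fingertips stand 70 mm ahead of it and the grasp point (between the pads) lies 51 mm ahead of it; z points along the fingers, y is the line along which they close (so a half turn about z gives the same grasp; the last joint's range is limited). The gripper opens to 87 mm and grips with 3 to 60 N. Pads are 19 mm wide; open, the fingers measure 117 mm over their backs; the gripper's body (75 mm by 190 mm) begins 51 mm behind the grasp point.
Start: joints at [-1.282, 0.527, 1.433, -0, 1.181, -0.178], TCP at [0.281, -0.558, 0.292] pointing down, gripper open.
Joint ranges: [-3.08, 3.08], [-0.75, 2.2], [0.22, 2.44], [-1.43, 4.57], [0, 2.65], [-2.85, 2.85]. Speed limits (rad/s): [2.79, 2.79, 3.14, 3.14, 3.14, 3.14].

INTERFACE

Orientations are given as a unit quaternion [w, x, y, z].
In Python, from workcell import manip, camera, get_calibration gives the robot as it stands.
- The arm moves only by the shell command python3 -m inch 'ROWS' [FORCE]. ROWS is JSON, a list that holds one entry, the list of rows, each a list of 7 numbers: the gripper command: -1 is fully open, 1 is shut, values between are in proportion, then the shift along the tool's x, y, z in mm, then the turn, a rotation vector about the tool's x, y, z in degrees. In form: [[[fingers, x, y, z, rx, ry, rz], ...]]. A call has exactly 8 rows; each row shifts and turns the commanded pose from where the row before left it, along the tool's axes as they then stand; what a row does not reach is not made up. A row lasts 1/12 s, in which the tool goes at most 41.7 mm and 7.16 degrees, less where a joint would pass 70% of its speed; a pose out of reach is approached as far as the arm can. A call with a gripper value outside its range is refused whole. The fingers move at their own pace and stop on an object; FORCE is the grip in N (left out, the last holds). Time passes only in rows, so rows that do not move let the fingers close, or fill a call up. It gives the time, the measured TCP pose, the force, the opening and the grip force at its end, in the units of the state.
- manip.get_obs(): the state, without advancing time (a new reading comes with each control period).
- camera(name): name is "side" or "top" or "wrist"; returns the picture (400x640x3 uint8, red, green, blue); there is no depth.
- get_calibration(name): a dict with "camera_matrix" (3x3 intrinsics, pixels), "k1" (the pictures are not rectified: a ray, as slopes to the right and down, at radius r is drawn at 1 + k1 r^2 times it, then the intrinsics apply), "rvec" (rotation vector, rad) and "tvec" (3), from world to camera coordinates, as OpenCV has them. Camera axes: x right, y down, z forward; pixel columns grow to the right and rows downward; lengths in m; the calibration is good to about 2 mm. A picture is of the moment at which its call begins: read the wrist's pose just before it. get_calibration takes no time and is no camera call; for the wrist camera it gives the pose at the moment of the call.
- manip.finish_job(): hands the job in; it is judged then, once.
The state is a dict: "clock": time; "joint_positions": joint angles; "dq": joint speeds; "joint_efforts": joint torques, N m; "tool_pos": TCP position; "tcp_rot": TCP orientation; "force": force on the tool from outside, world axes, zero at the start; "ft_torque": the same for the moment, N m; "opening": finger opening in m; "grip_force": force on a finger pad.
Only numpy, scipy, OpenCV 4.12 (cv2) and the standard library are available. Lean on these libraries where they do the work, as an engineer would, in place of code of your own. Each camera call takes 0.05 s, during which the arm holds its last target. There are 200 camera calls.

## Working session

There is one attempt and no reset: what is moved stays moved. The work goes in short steps, Python scripts to look and compute and a shell command to move; the robot and the scene stay as the last step left them, time stands still between calls to the robot, and variables do not carry over. Pictures are saved under pics/ and viewed, at most 10 in all, crops included, and the job is handed in when it is done.

```bash
mkdir -p pics
cat > h.py <<'E'
import numpy as np, cv2
from workcell import manip, camera, get_calibration
from scipy.spatial.transform import Rotation as R
def ray2plane(c,uv,z):
    K=np.array(c["camera_matrix"],float);k1=c["k1"]
    p=cv2.undistortPoints(np.array([[uv]],float),K,np.array([k1,0,0,0,0.]))[0,0]
    Rm=cv2.Rodrigues(np.array(c["rvec"],float))[0];t=np.array(c["tvec"],float).ravel()
    o=-Rm.T@t;d=Rm.T@np.array([p[0],p[1],1.])
    return o+d*(z-o[2])/d[2]
def proj(c,P):
    return cv2.projectPoints(np.array(P,float).reshape(-1,3),np.array(c["rvec"],float),np.array(c["tvec"],float),np.array(c["camera_matrix"],float),np.array([c["k1"],0,0,0,0.]))[0][:,0]
def snap(n,f):
    im=camera(n);cv2.imwrite(f,im[:,:,::-1]);return im
E
python3 - <<'E'
from h import *
a=snap("top","pics/top.png");b=snap("side","pics/side.png")
print({k:np.round(v,3).tolist() for k,v in manip.get_obs().items()})
E
```

```text
{'clock': 0.1, 'joint_positions': [-1.282, 0.528, 1.434, -0.0, 1.181, -0.179], 'dq': [0.001, -0.002, -0.002, -0.001, -0.0, -0.002], 'joint_efforts': [-0.001, -44.099, -17.715, 0.063, 0.053, -0.0], 'tool_pos': [0.281, -0.558, 0.291], 'tcp_rot': [-0.001, 0.973, 0.231, -0.0], 'force': [0.524, -0.21, -0.234], 'ft_torque': [-0.002, 0.03, 0.043], 'grip_force': 0.0, 'opening': 0.087}
```

View pics/top.png

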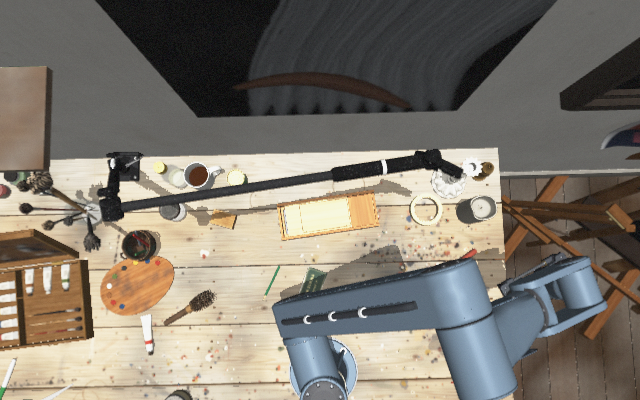

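View pics/side.png

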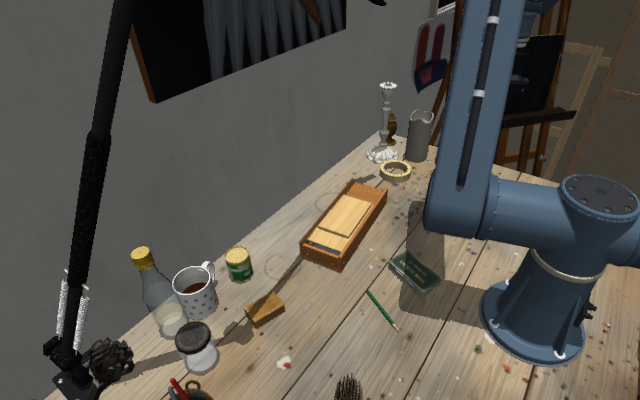

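The top view shows the box at about (328,216), the block at (222,220), the tape at (426,208) and the mug at (200,175). The boom crosses above the box. Next I'll enlarge both.

Run:
```python
from h import *
a=cv2.imread("pics/top.png");b=cv2.imread("pics/side.png")
A=cv2.resize(a[180:250,200:390],None,fx=4.2,fy=4.2,interpolation=cv2.INTER_CUBIC)
B=cv2.resize(b[170:335,235:395],None,fx=3.6,fy=3.6,interpolation=cv2.INTER_CUBIC)
cv2.imwrite("pics/topc.png",A);cv2.imwrite("pics/sidec.png",B)
for n in("top","side"):
  c=get_calibration(n);print(n,c)
```

```text
top {'camera_matrix': array([[497.99673325,   0.        , 318.50504519],
       [  0.        , 497.99673325, 206.24948671],
       [  0.        ,   0.        ,   1.        ]]), 'k1': -0.0049706478059297135, 'rvec': array([ 2.13845088, -2.19489617,  0.10709404]), 'tvec': array([0.01285041, 0.51889142, 1.57450388])}
side {'camera_matrix': array([[370.48942757,   0.        , 325.72959005],
       [  0.        , 370.48942757, 206.18717387],
       [  0.        ,   0.        ,   1.        ]]), 'k1': -0.05063417165489812, 'rvec': array([ 0.77588305, -2.49028321,  1.1879616 ]), 'tvec': array([0.44496522, 0.24787287, 0.7898866 ])}
```

View pics/topc.png

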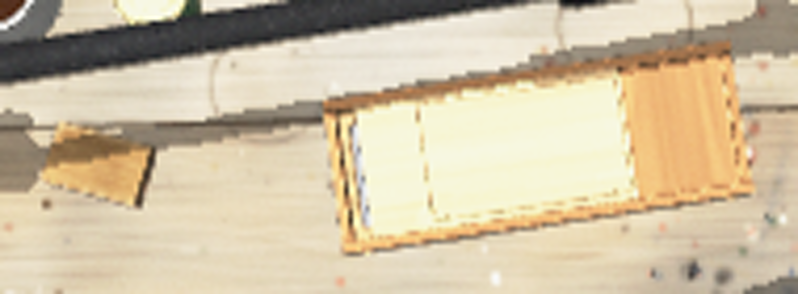

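View pics/sidec.png

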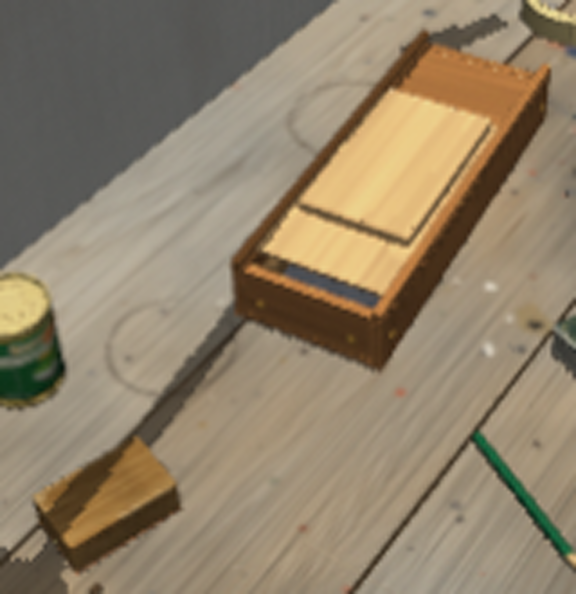

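Run:
```python
from h import *
ct=get_calibration("top");cs=get_calibration("side")
T=lambda p,z: ray2plane(ct,(200+(p[0]+.5)/4.2-.5,180+(p[1]+.5)/4.2-.5),z)
S=lambda p,z: ray2plane(cs,(235+(p[0]+.5)/3.6-.5,170+(p[1]+.5)/3.6-.5),z)
q=[T(p,.056) for p in [(325,102),(730,44),(753,191),(346,252)]]
print("rim",np.round(q,4),"mid",np.mean(q,0))
for i in range(4):print(np.linalg.norm(q[i]-q[(i+1)%4]))
m=lambda L,R_:(L+R_)/2
d=(q[0]+q[3]-q[1]-q[2]);print("yaw",np.degrees(np.arctan2(-d[0],d[1])))
qs=[S(p,.056) for p in [(236,265),(425,35),(548,70),(382,318)]];print("rim side",np.round(qs,4),np.mean(qs,0))
d=(qs[0]+qs[3]-qs[1]-qs[2]);print("yaw",np.degrees(np.arctan2(-d[0],d[1])))
print("edge",[np.round(T(p,.06),4) for p in[(419,103),(433,208)]],[np.round(S(p,.06),4) for p in[(300,206),(405,242)]])
for b in([T(p,.027) for p in [(62,122),(150,149),(135,206),(42,172)]],[S(p,.027) for p in [(35,503),(137,438),(180,488),(78,547)]]):
  print("block",np.round(b,4),np.mean(b,0),[round(np.linalg.norm(b[i]-b[i-1]),4) for i in range(4)])
c=manip.get_obs();print(R.from_quat(np.roll(c["tcp_rot"],-1)).as_matrix().round(3))
```

```text
rim [[ 0.5269  0.1301  0.056 ]
 [ 0.5628 -0.1758  0.056 ]
 [ 0.4515 -0.1889  0.056 ]
 [ 0.4139  0.1164  0.056 ]] mid [ 0.48879141 -0.02955833  0.056     ]
0.30808102409310995
0.11207442531036468
0.30763791560744164
0.1138707222976086
yaw 6.861074280822252
rim side [[ 0.5247  0.1346  0.056 ]
 [ 0.5631 -0.1713  0.056 ]
 [ 0.454  -0.1843  0.056 ]
 [ 0.4153  0.1199  0.056 ]] [ 0.48928877 -0.02528764  0.056     ]
yaw 7.198564248327629
edge [array([0.5239, 0.0593, 0.06  ]), array([0.4448, 0.0506, 0.06  ])] [array([0.5212, 0.0649, 0.06  ]), array([0.4394, 0.0545, 0.06  ])]
block [[0.52   0.3344 0.027 ]
 [0.4975 0.2671 0.027 ]
 [0.4542 0.279  0.027 ]
 [0.482  0.3499 0.027 ]] [0.48842433 0.30759007 0.027     ] [np.float64(0.041), np.float64(0.071), np.float64(0.0449), np.float64(0.0762)]
block [[0.5187 0.3405 0.027 ]
 [0.5005 0.2687 0.027 ]
 [0.454  0.2825 0.027 ]
 [0.4762 0.3482 0.027 ]] [0.4873522  0.30998674 0.027     ] [np.float64(0.0432), np.float64(0.074), np.float64(0.0485), np.float64(0.0694)]
[[ 0.893  0.45  -0.001]
 [ 0.45  -0.893  0.002]
 [ 0.    -0.002 -1.   ]]
```

Measurements: box at (0.489, -0.027) with yaw 7°, panel edge at box y ≈ +0.085, block at (0.488, 0.309). I'll turn 20° so that tool y lies along box -y, then travel to behind the edge.

```bash
python3 -m inch '[[[1,0,0,25,0,0,6.6],[1,0,0,25,0,0,6.6],[1,0,0,25,0,0,6.6],[1,15,-34,0,0,0,0],[1,15,-34,0,0,0,0],[1,15,-34,0,0,0,0],[1,15,-34,0,0,0,0],[1,15,-34,0,0,0,0]]]'
python3 -m inch '[[[1,15,-34,0,0,0,0],[1,15,-34,0,0,0,0],[1,15,-34,0,0,0,0],[1,15,-34,0,0,0,0],[1,15,-34,0,0,0,0],[1,15,-34,0,0,0,0],[1,15,-34,0,0,0,0],[1,15,-34,0,0,0,0]]]'
cat >> h.py <<'E'
def tell(t,z=None):
    o=manip.get_obs();p=np.array(o["tool_pos"]);M=R.from_quat(np.roll(o["tcp_rot"],-1)).as_matrix()
    t=np.array([*t,z]);print("clock",o["clock"],"pos",p.round(4),"yaw y",np.degrees(np.arctan2(M[1,1],M[0,1])).round(2),"tilt",M[:,2].round(3),"shift mm",((t-p)@M*1000).round(1),"open",o["opening"],"F",np.round(o["force"],2))
E
python3 -c "
from h import *
tell((.4753,.0842),.1245)"
```

```text
clock: 0.77
tool_pos: [0.3352, -0.3785, 0.2167]
tcp_rot: [-0.001, 0.998, 0.06, -0.0]
force: [0.2, -0.3, -0.3]
opening: 0.0416
grip_force: 0.0
clock: 1.43
tool_pos: [0.4215, -0.094, 0.2172]
tcp_rot: [-0.0, 0.998, 0.06, -0.0]
force: [0.4, -1.4, -0.0]
opening: 0.0008
grip_force: 0.0
clock 1.4333 pos [ 0.4215 -0.094   0.2172] yaw y -83.08 tilt [-0.  0. -1.] shift mm [  74.9 -170.4   92.7] open 0.0007814394487923905 F [ 0.39 -1.44 -0.04]
```

```bash
python3 -m inch '[[[1,15,-34,0,0,0,0],[1,15,-34,0,0,0,0],[1,15,-34,0,0,0,0],[1,15,-34,0,0,0,0],[1,0,0,0,0,0,0],[1,0,0,0,0,0,0],[1,0,0,0,0,0,0],[1,0,0,0,0,0,0]]]'
python3 -c "
from h import *
tell((.4753,.0842),.1245)
a=camera('side')[170:300,280:460];b=camera('wrist')
a=cv2.resize(a,None,fx=3,fy=3);a=cv2.copyMakeBorder(a,0,10,0,0,0)
cv2.imwrite('pics/w1.png',np.vstack([cv2.resize(a,(540,290)),cv2.resize(b,(540,300))])[:,:,::-1])"
```

```text
clock: 2.1
tool_pos: [0.4641, 0.0455, 0.2171]
tcp_rot: [0.0, 0.998, 0.06, -0.0]
force: [0.5, 0.4, -0.1]
opening: 0.0006
grip_force: 0.0
clock 2.1 pos [0.4641 0.0455 0.2171] yaw y -83.14 tilt [-0.001 -0.    -1.   ] shift mm [ 15.8 -37.1  92.6] open 0.0005940259897279448 F [ 0.48  0.39 -0.13]
```

View pics/w1.png

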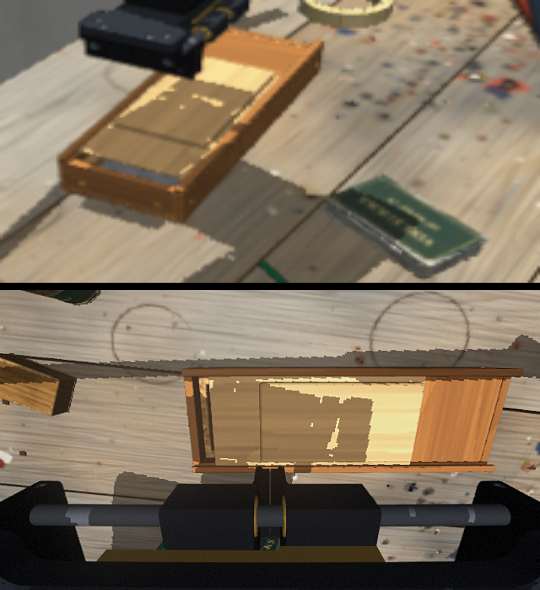

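The wrist view shows the panel edge at wrist pixels (309,121) to (309,231), with the block at far left. I'll refine from it.

```bash
python3 -c "
from h import *
c=get_calibration('wrist')
P=lambda x,y,z: ray2plane(c,(x*640/540,(y-290)*400/300),z)
e=[P(261,381,.06),P(261,463,.06)];print(np.round(e,4),np.mean(e,0))
q=[P(183,370,.056),P(510,371,.056),P(494,468,.056),P(194,469,.056)];print(np.round(q,4),np.mean(q,0));
u=np.array([-.122,.9925,0]);print((np.mean(e,0)-np.array([.489,-.027,0]))@u,(np.mean(e,0)-np.mean(q,0))@u)
tell((.4753,.0842),.1245)"
python3 -m inch '[[[1,16,-37,0,0,0,0],[1,0,0,20,0,0,0],[1,0,0,20,0,0,0],[1,0,0,20,0,0,0],[1,0,0,20,0,0,0],[1,0,0,0,0,0,0],[1,0,0,0,0,0,0],[1,0,0,0,0,0,0]]]'
python3 -c "
from h import *
tell((.4753,.0842),.1245)"
```

```text
[[0.5266 0.0602 0.06  ]
 [0.4377 0.0504 0.06  ]] [0.4821448  0.05528582 0.06      ]
[[ 0.5288  0.1308  0.056 ]
 [ 0.564  -0.1632  0.056 ]
 [ 0.4578 -0.1884  0.056 ]
 [ 0.4204  0.1172  0.056 ]] [ 0.49275042 -0.02587179  0.056     ]
0.08250500884046826 0.08184280887772534
clock 2.2 pos [0.4642 0.0451 0.2172] yaw y -83.2 tilt [-0.001 -0.    -1.   ] shift mm [ 15.7 -37.5  92.7] open 0.0006970608555313747 F [ 0.08  0.09 -0.62]
clock: 2.87
tool_pos: [0.4764, 0.0844, 0.1379]
tcp_rot: [0.0, 0.998, 0.06, 0.0]
force: [1.3, -0.5, 0.6]
opening: 0.0004
grip_force: 0.0
clock 2.8667 pos [0.4764 0.0844 0.1379] yaw y -83.14 tilt [ 0.001 -0.    -1.   ] shift mm [-1.1  0.  13.4] open 0.00042367105001659626 F [ 1.26 -0.51  0.61]
```

```bash
python3 -m inch '[[[1,0,0,13,0,0,0],[1,0,0,0,0,0,0],[1,0,5,0,0,0,0],[1,0,10,0,0,0,0],[1,0,10,0,0,0,0],[1,0,10,0,0,0,0],[1,0,10,0,0,0,0],[1,0,10,0,0,0,0]]]'
python3 -m inch '[[[1,0,10,0,0,0,0],[1,0,10,0,0,0,0],[1,0,10,0,0,0,0],[1,0,10,0,0,0,0],[1,0,10,0,0,0,0],[1,0,10,0,0,0,0],[1,0,10,0,0,0,0],[1,0,10,0,0,0,0]]]'
python3 -c "
from h import *
tell((.4753,.0842),.1245)"
```

```text
clock: 3.53
tool_pos: [0.483, 0.0293, 0.1246]
tcp_rot: [0.0, 0.998, 0.06, 0.001]
force: [0.4, 2.5, 1.6]
opening: 0.0007
grip_force: 1.0
clock: 4.2
tool_pos: [0.4924, -0.0498, 0.1242]
tcp_rot: [-0.0, 0.998, 0.061, 0.0]
force: [2.0, 1.2, -0.3]
opening: 0.0003
grip_force: 1.0
clock 4.2 pos [ 0.4924 -0.0498  0.1242] yaw y -83.05 tilt [ 0.  0. -1.] shift mm [  -0.8 -135.1   -0.3] open 0.0002974207733838826 F [ 1.99  1.2  -0.29]
```

Contact is made and the lid is moving at about 2 N. I'll push the remaining ~60 mm and watch the force.

```bash
python3 -m inch '[[[1,0,10,0,0,0,0],[1,0,10,0,0,0,0],[1,0,10,0,0,0,0],[1,0,8,0,0,0,0],[1,0,5,0,0,0,0],[1,0,0,0,0,0,0],[1,0,0,0,0,0,0],[1,0,0,0,0,0,0]]]'
python3 -c "
from h import *
tell((.4753,.0842),.1245)"
python3 -m inch '[[[1,0,2,0,0,0,0],[1,0,2,0,0,0,0],[1,0,2,0,0,0,0],[1,0,2,0,0,0,0],[1,0,2,0,0,0,0],[1,0,0,0,0,0,0],[1,0,0,0,0,0,0],[1,0,0,0,0,0,0]]]'
python3 -c "
from h import *
tell((.4753,.0842),.1245)"
```

```text
clock: 4.87
tool_pos: [0.497, -0.0914, 0.1241]
tcp_rot: [-0.0, 0.998, 0.061, -0.0]
force: [0.1, 0.4, -0.2]
opening: 0.0003
grip_force: 0.0
clock 4.8667 pos [ 0.497  -0.0914  0.1241] yaw y -83.04 tilt [-0.001  0.    -1.   ] shift mm [  -0.3 -176.9   -0.3] open 0.00033696269217738345 F [ 0.1   0.37 -0.2 ]
clock: 5.53
tool_pos: [0.4987, -0.1016, 0.1242]
tcp_rot: [0.0, 0.998, 0.061, 0.0]
force: [-0.7, 1.8, -0.2]
opening: 0.0009
grip_force: 0.3
clock 5.5333 pos [ 0.4987 -0.1016  0.1242] yaw y -83.06 tilt [ 0. -0. -1.] shift mm [  -0.8 -187.3   -0.3] open 0.0009344271792200293 F [-0.69  1.76 -0.18]
```

```bash
for i in 1 2; do python3 -m inch '[[[1,0,2,0,0,0,0],[1,0,1,0,0,0,0],[1,0,1,0,0,0,0],[1,0,1,0,0,0,0],[1,0,1,0,0,0,0],[1,0,0,0,0,0,0],[1,0,0,0,0,0,0],[1,0,0,0,0,0,0]]]'
python3 -c "
from h import *
tell((.4753,.0842),.1245)"; done
```

```text
clock: 6.2
tool_pos: [0.4995, -0.1076, 0.1243]
tcp_rot: [0.0, 0.998, 0.061, 0.0]
force: [-0.4, 0.3, -0.8]
opening: 0.0007
grip_force: 0.2
clock 6.2 pos [ 0.4995 -0.1076  0.1243] yaw y -83.05 tilt [ 0. -0. -1.] shift mm [  -0.8 -193.3   -0.3] open 0.000727331023997917 F [-0.39  0.28 -0.78]
clock: 6.87
tool_pos: [0.5001, -0.1128, 0.1243]
tcp_rot: [-0.0, 0.998, 0.06, 0.0]
force: [0.5, 5.5, 0.1]
opening: 0.0005
grip_force: 2.5
clock 6.8667 pos [ 0.5001 -0.1128  0.1243] yaw y -83.08 tilt [-0.     0.001 -1.   ] shift mm [  -0.9 -198.6   -0. ] open 0.0005115084838041883 F [0.46 5.54 0.11]
```

```bash
python3 -m inch '[[[1,0,1,0,0,0,0],[1,0,1,0,0,0,0],[1,0,1,0,0,0,0],[1,0,0,0,0,0,0],[1,0,0,0,0,0,0],[1,0,0,0,0,0,0],[1,0,0,0,0,0,0],[1,0,0,0,0,0,0]]]'
python3 -c "
from h import *
tell((.4753,.0842),.1245)"
```

```text
clock: 7.53
tool_pos: [0.5001, -0.1133, 0.1243]
tcp_rot: [-0.003, 0.998, 0.06, -0.0]
force: [3.0, 14.2, 3.4]
opening: 0.0005
grip_force: 6.9
clock 7.5333 pos [ 0.5001 -0.1133  0.1243] yaw y -83.17 tilt [-0.001  0.005 -1.   ] shift mm [  -1.1 -199.1    0.8] open 0.00047184049754835387 F [ 3.04 14.18  3.4 ]
```

Force rises to 14 N with no further motion, so the lid is at its stop. I'll back off, rise, and look from the wrist.

```bash
python3 -m inch '[[[1,0,-8,0,0,0,0],[1,0,-10,0,0,0,0],[1,0,0,-30,0,0,0],[1,0,0,-35,0,0,0],[1,-20,-35,-25,0,0,0],[1,-20,-35,0,0,0,0],[1,-20,-35,0,0,0,0],[1,0,-35,0,0,0,0]]]'
python3 -m inch '[[[1,0,-35,0,0,0,0],[1,0,0,0,0,0,0],[1,0,0,0,0,0,0],[1,0,0,0,0,0,0],[1,0,0,0,0,0,0],[1,0,0,0,0,0,0],[1,0,0,0,0,0,0],[1,0,0,0,0,0,0]]]'
python3 -c "
from h import *
tell((.488,.309),.133);print(manip.get_obs()['joint_positions'])
c=get_calibration('wrist');b=camera('wrist');np.save('c.npy',c,allow_pickle=True)
cv2.imwrite('pics/w2.png',cv2.resize(b[:300],None,fx=1.25,fy=1.25)[:,:,::-1])"
```

```text
clock: 8.2
tool_pos: [0.4198, 0.0303, 0.2114]
tcp_rot: [0.0, 0.998, 0.06, -0.002]
force: [-0.0, 0.7, -0.2]
opening: 0.0004
grip_force: 0.0
clock: 8.87
tool_pos: [0.4208, 0.0631, 0.2111]
tcp_rot: [0.0, 0.998, 0.06, -0.0]
force: [0.4, -0.2, -0.3]
opening: 0.0006
grip_force: 0.0
clock 8.8667 pos [0.4208 0.0631 0.2111] yaw y -83.16 tilt [-0. -0. -1.] shift mm [  96.  -236.1   78.1] open 0.0006358952484109314 F [ 0.41 -0.21 -0.29]
[-1.14910011e-01  4.07421021e-01  1.99980177e+00 -1.65184952e-04
  7.34372742e-01  1.33662062e+00]
```

View pics/w2.png

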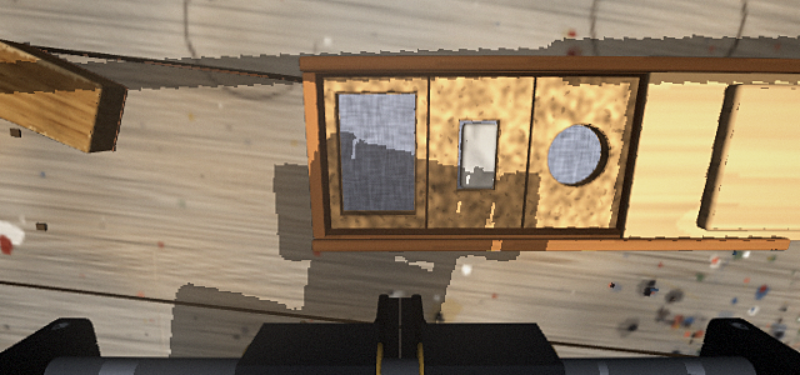

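The lid is fully open. The rectangular recess is the leftmost one at (335–417, 92–214), the eraser is in the middle and the round recess on the right.

```bash
python3 -c "
from h import *
c=np.load('c.npy',allow_pickle=True).item()
P=lambda p,z: ray2plane(c,(p[0]/1.25,p[1]/1.25),z)
print(np.mean([P(p,.03) for p in[(335,92),(417,93),(415,213),(342,214)]],0), P((127,88),.027),P((92,152),.02))"
python3 -m inch '[[[1,13.7,-33.7,0,0,0,0],[1,13.7,-33.7,0,0,0,0],[1,13.7,-33.7,0,0,0,0],[1,13.7,-33.7,0,0,0,0],[1,13.7,-33.7,0,0,0,0],[1,13.7,-33.7,0,0,0,0],[1,13.7,-33.7,0,0,0,0],[1,0,0,0,0,0,0]]]'
python3 -m inch '[[[1,0,0,0,0,0,0],[1,0,0,0,0,0,0],[1,0,0,0,0,0,0],[1,0,0,0,0,0,0],[1,0,0,0,0,0,0],[1,0,0,0,0,0,0],[1,0,0,0,0,0,0],[1,0,0,0,0,0,0]]]'
python3 -c "
from h import *
tell((.488,.309),.133)
b=camera('wrist');a=camera('side')[150:400,100:460]
cv2.imwrite('pics/w3.png',np.hstack([cv2.resize(b,(480,300)),cv2.resize(a,(320,300))])[:,:,::-1]);np.save('c.npy',get_calibration('wrist'),allow_pickle=True)"
```

```text
[0.47787278 0.08462338 0.03      ] [0.50148031 0.24947541 0.027     ] [0.45652849 0.28183286 0.02      ]
clock: 9.58
tool_pos: [0.4897, 0.3153, 0.2116]
tcp_rot: [-0.002, 0.998, 0.062, 0.003]
force: [1.0, -1.0, -0.2]
opening: 0.0
grip_force: 0.0
clock: 10.25
tool_pos: [0.4872, 0.3094, 0.2113]
tcp_rot: [0.0, 0.998, 0.06, 0.0]
force: [-0.2, 0.3, -0.3]
opening: 0.0004
grip_force: 0.0
clock 10.25 pos [0.4872 0.3094 0.2113] yaw y -83.09 tilt [ 0. -0. -1.] shift mm [ 0.7  0.5 78.3] open 0.0003991339102875753 F [-0.21  0.31 -0.25]
```

View pics/w3.png

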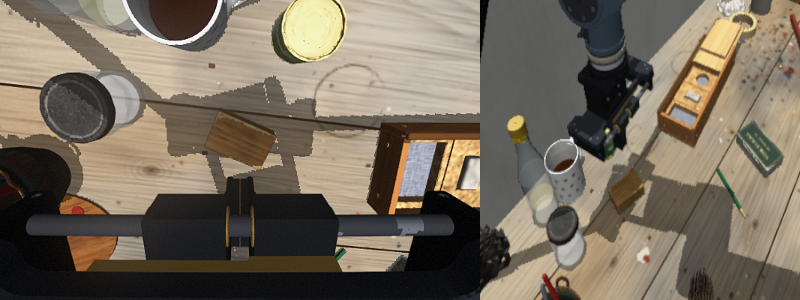

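The block is at wrist pixel ≈ (321,187), below the fingers. The jar is at left around (115,145), with the mug above it. I'll check the block centre and clearances before going down.

```bash
python3 -c "
from h import *
c=np.load('c.npy',allow_pickle=True).item()
P=lambda p,z: ray2plane(c,(p[0]*4/3,p[1]*4/3),z).round(3)
print(np.mean([P(p,.027) for p in[(220,111),(276,137),(265,167),(205,146)]],0))
for z in(.06,.1,.13):print(P((113,95),z),P((100,135),z),P((165,40),z))
c=get_calibration('side');print([ray2plane(c,(100+(x-480)*360/320,150+y*250/300),0).round(3) for x,y in[(562,262),(570,203)]])"
```

```text
[0.4915 0.3075 0.027 ]
[0.532 0.441 0.06 ] [0.489 0.456 0.06 ] [0.589 0.391 0.06 ]
[0.539 0.421 0.1  ] [0.503 0.434 0.1  ] [0.586 0.38  0.1  ]
[0.543 0.406 0.13 ] [0.513 0.417 0.13 ] [0.584 0.371 0.13 ]
[array([0.522, 0.489, 0.   ]), array([0.596, 0.402, 0.   ])]
```

```bash
python3 -m inch '[[[1,1,1,15,0,0,0],[1,0,0,15,0,0,0],[1,0,0,15,0,0,0],[1,0,0,15,0,0,0],[1,0,0,14,0,0,0],[1,0,0,0,0,0,0],[1,0,0,0,0,0,0],[1,0,0,0,0,0,0]]]'
for i in 1 2 3 4; do python3 -m inch '[[[1,0,0,0,0,0,0],[1,0,0,0,0,0,0],[1,0,0,0,0,0,0],[1,0,0,0,0,0,0],[1,0,0,0,0,0,0],[1,0,0,0,0,0,0],[1,0,0,0,0,0,0],[1,0,0,0,0,0,0]]]'|grep -E 'pos|force'; done
python3 -m inch '[[[1,0,0,-20,0,0,0],[1,0,0,-20,0,0,0],[1,0,0,-20,0,0,0],[1,0,0,-20,0,0,0],[1,0,0,0,0,0,0],[1,0,0,0,0,0,0],[1,0,0,0,0,0,0],[1,0,0,0,0,0,0]]]'
python3 -c "
from h import *
tell((.4765,.0855),.14)"
```

```text
clock: 11.02
tool_pos: [0.4887, 0.3092, 0.1378]
tcp_rot: [-0.0, 0.998, 0.061, 0.001]
force: [-0.3, 0.1, 0.3]
opening: 0.0004
grip_force: 0.0
tool_pos: [0.4883, 0.3089, 0.1372]
force: [0.4, -0.3, -0.4]
grip_force: 0.0
tool_pos: [0.4883, 0.309, 0.1372]
force: [0.3, 0.2, -0.0]
grip_force: 0.0
tool_pos: [0.4883, 0.309, 0.1372]
force: [0.7, 0.6, -0.2]
grip_force: 0.0
tool_pos: [0.4883, 0.3089, 0.1372]
force: [0.1, -0.1, -0.1]
grip_force: 0.0
clock: 14.35
tool_pos: [0.4875, 0.3086, 0.2159]
tcp_rot: [0.0, 0.998, 0.061, -0.001]
force: [-0.1, 0.0, 0.4]
opening: 0.0005
grip_force: 0.0
clock 14.35 pos [0.4875 0.3086 0.2159] yaw y -83.06 tilt [-0.003 -0.001 -1.   ] shift mm [-37.6 220.1  76.1] open 0.0005339648374648525 F [-0.09  0.02  0.37]
```

```bash
python3 -m inch '[[[1,-5,31.5,0,0,0,0],[1,-5,31.5,0,0,0,0],[1,-5,31.5,0,0,0,0],[1,-5,31.5,0,0,0,0],[1,-6,31.5,0,0,0,0],[1,-6,31.5,0,0,0,0],[1,-6,31,0,0,0,0],[1,0,0,0,0,0,0]]]'
python3 -m inch '[[[1,0,0,0,0,0,0],[1,0,0,13,0,0,0],[1,0,0,13,0,0,0],[1,0,0,13,0,0,0],[1,0,0,13,0,0,0],[1,0,0,14,0,0,0],[1,0,0,0,0,0,0],[1,0,0,0,0,0,0]]]'
python3 -m inch '[[[1,0,0,0,0,0,0],[1,0,0,0,0,0,0],[1,0,0,0,0,0,0],[1,0,0,0,0,0,0],[1,0,0,0,0,0,0],[1,0,0,0,0,0,0],[1,0,0,0,0,0,0],[1,0,0,0,0,0,0]]]'
python3 -c "
from h import *
tell((.4765,.0855),.15)
b=camera('wrist');a=camera('side')[150:400,200:460]
cv2.imwrite('pics/w4.png',np.hstack([cv2.resize(b,(480,300)),cv2.resize(a,(312,300))])[:,:,::-1])"
```

```text
clock: 15.02
tool_pos: [0.4765, 0.0817, 0.216]
tcp_rot: [0.001, 0.998, 0.058, -0.002]
force: [-0.7, -0.1, 0.3]
opening: 0.0005
grip_force: 0.0
clock: 15.68
tool_pos: [0.4765, 0.087, 0.1503]
tcp_rot: [-0.0, 0.998, 0.061, -0.001]
force: [0.4, -0.5, 1.0]
opening: 0.0002
grip_force: 0.0
clock: 16.35
tool_pos: [0.4772, 0.0859, 0.1513]
tcp_rot: [0.0, 0.998, 0.061, 0.0]
force: [-0.3, -0.1, -0.8]
opening: 0.0007
grip_force: 0.0
clock 16.35 pos [0.4772 0.0859 0.1513] yaw y -83.06 tilt [ 0. -0. -1.] shift mm [-0.8  0.3  1.3] open 0.0007448270990000087 F [-0.28 -0.12 -0.82]
```

View pics/w4.png

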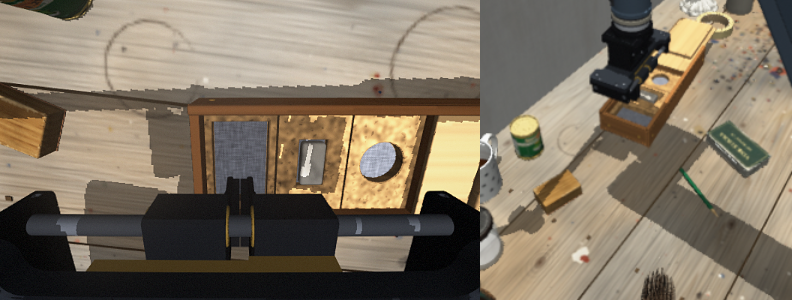

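The fingertips (wrist ≈ (240,180) in this view) are held over the rectangular recess at (213–269, 120–190). The lid is open, the block hasn't moved, and nothing is touching.

```bash
python3 -c "
from workcell import manip
print(manip.finish_job())"
```

```text
the job is handed in; nothing more can be done
None
```

The job is handed in, with no verdict returned yet: I pushed the lid open to its stop, pointed at the sanding block for over two seconds, and left the gripper pointing just above the block's empty recess, touching nothing.

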